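# Press a dryer hinge bush home with locking pliers

## Task

Stand the aluminium hinge block on the pliers' rest, against the rubber pad, with its proud brass bush facing the moving jaw, and let go. Squeeze the red handles, without a crushing grip, until the pliers snap over centre, press the bush fully home and stay locked with your hand off them; then flick the yellow release lever gently so that they spring wide open, and leave the block standing on the rest with its bush flush. Push the bush only with the pliers, and leave the other things on the counter alone.

Things in the scene. Friction and masses are not known exactly. Their poses are not given: they have to be found in the camera images.
- pliers: Locking pliers, 290 mm long, level, held on a fixed blue stand. Origin on the table under the main pivot; z up; x runs from handles (-x) to jaws (+x); y from the fixed side (-y) to the moving side (+y). Its parts lie 40 to 64 mm up. The open jaw's nose stands at y 24 mm and swings to press in -y at x 65 mm. The jaws' bars run at |y| 28 to 48 mm: 25 mm finger room on both x sides of the block.
- fixed_handle: The fixed red handle, 66 x 12 x 24 mm, long along its x; origin at its middle, at x -112, y -11 mm of the pliers' frame (x -145 to -79 mm, outer face at y -17 mm), 52 mm above the table; axes as the pliers. It does not give. Pressing it with more than 50 N would bend it.
- seat (a point): Middle of the top of the dark rest between the jaws (50 x 52 mm, top 30 mm above the table), at x 65, y 0 mm of the pliers' frame, axes as the pliers. A block centred here lies 1 mm from the rubber pad: push it on in -y till it touches the pad. The block is 30 mm deep and its bush 5 mm proud, so only 4 to 5 mm is free before the open jaw's nose.
- pad_face (a point): Middle of the face of the black rubber pad (30 x 30 mm) that faces +y, at x 65, y -16 mm of the pliers' frame, 52 mm above the table; it gives way in -y on a stiff spring (first 13 N, then 16 N per mm).
- handle (a joint): Turn of the moving handle, rad: 0 wide open, 0.30 dead centre, 0.35 locked, at its stop. Its pin is at x -36, y 20 mm of the pliers' frame; growing values bring it to the fixed handle. It springs back to 0 unless locked, and locks only over a part. It takes up to about 17 N at the sleeve's middle, then snaps over centre. Pressing a handle with more than 50 N would bend it.
- sleeve (a point): Middle of the red sleeve of the moving handle (60 long, 12 thick, 24 mm high). Locked it is at about x -112, y 11 mm of the pliers' frame and the sleeve lies along the pliers' x; open it is at y 37 mm and slants 0.35 rad outwards. Over both handles' outer faces here: 61 mm open (65 mm for 22 mm wide fingers, because of the slant), 34 mm locked.
- tab (a point): Middle of the yellow tab (32 x 8 x 22 mm) that ends the release lever, 40 mm from the lever's pin in the moving handle's tail. It lies beyond the fixed handle's end. As the handle closes it swings in to slant about 0.5 rad to the pliers' x. To release, push it 10 to 20 mm in the pliers' +y (some 4 N); handle and lever then spring away to +y. More than 25 N would bend it.
- block: Aluminium hinge block to be worked on (black dot on top), 36 (x) x 30 (y) x 40 (z) mm, 0.15 kg, upright; origin: centre of its underside. The bush, 16 mm across, sits in its +y face, its axis 22 mm above the underside. To be put with its +y to the pliers' +y.
- bush (a joint): How far the bush is pressed into the block, m: 0 as found (5 mm proud of the face), 0.005 fully home, flush. Takes about 9 N and stays where it is pushed.
- bush_end (a point): Middle of the brass bush's outer end face, 16 mm across.
- mover: The moving handle, steel with a red sleeve; origin on its pin, 52 mm above the table, z up; its axes are the pliers' axes when it is wide open and turn with it.
- release_lever: The release lever, steel with a yellow tab; origin on its pin, its arm runs 56 mm along its -x.
- bush_body: The brass bush; its y axis points out of the block.
- done_block: Another hinge block of the same size, already finished (bush flush, green dot on top). Bystander, as are all those below.
- driver: Screwdriver lying flat.
- spanner: Spanner lying flat.
- coin_cup: Blue plastic cup, 76 mm across, 80 mm high.
- detergent: White detergent bottle, 76 mm across, 210 mm high.
- grease: Yellow grease jar, 60 mm across and 60 mm high.
- collar: Steel collar, 72 mm across, 18 mm high.

How it is judged:
On the way, in this order (a step that is already met when the one before it is completed fails the run):
1. the block stands on the rest, released, against the pad (within 3 mm), in line with the pliers, bush towards the moving jaw and still proud (x of block in the frame of seat between -0.007 and 0.007 m and y of block in the frame of seat between -0.005 and 0.002 m and y of bush_end in the frame of seat above 0.01 m and height (world z) of block between 0.027 and 0.033 m and angle between block's own z axis and vertical below 0.1 rad and angle between the x axis of block and the x axis of pliers, either way round below 0.15 rad and value of joint bush below 0.002 m and contact force between the fingers and block below 0.3 N), for 0.2 s.
2. the pliers are locked over centre on the block with the hand off, the bush pressed home (within 1 mm) (value of joint handle above 0.33 rad and value of joint bush above 0.004 m and contact force between the fingers and pliers below 0.3 N), for 0.3 s.
3. a finger presses the release tab of the still closed pliers (contact force between the fingers and release_lever above 0.3 N and value of joint handle above 0.1 rad).
At the end, for the whole second after the job is handed in: The pliers are wide open (handle below 0.04 rad), the bush is home within 1 mm, and the block stands upright and at rest on the rest, within 12 mm of its middle (value of joint handle below 0.04 rad and value of joint bush above 0.004 m and height (world z) of block between 0.027 and 0.033 m and angle between block's own z axis and vertical below 0.1 rad and horizontal distance between block and seat below 0.012 m and linear speed of block below 0.01 m/s); the robot touches nothing.
It fails at once if either handle is pressed with more than 50 N (contact force between the fingers and fixed_handle above 50 N or contact force between the fingers and mover above 50 N).
It fails at once if the release tab is pressed with more than 25 N (contact force between the fingers and release_lever above 25 N).
It fails at once if the bush is pushed by hand (contact force between the fingers and bush_body above 3 N).
It fails at once if a bystander is moved by more than 15 mm (distance of any of done_block, driver, spanner, coin_cup, detergent, grease, collar from where it was at the start of the episode above 0.015 m).
It also fails if it takes over 69 s, if anything falls off the work surface, if the arm or the gripper's body presses on something with over 40 N, if the wrist force passes 120 N, or if a joint passes its speed limit or range.

## Robot

A 6-joint arm with a two-finger parallel gripper is mounted at the origin on the work surface. World frame = base frame: x ahead of the robot, y to its left, z up, the work surface at z = 0. Lengths are in m, angles in rad, forces in N, time in s.
With the tool pointing down it reaches from about 0.375 to 0.975 m from the base axis. Payload 3.8 kg.
Tool frame: the origin (TCP) lies between the finger pads; the fingertips stand 22 mm ahead of it and the grasp point (between the pads) lies 3 mm ahead of it; z points along the fingers, y is the line along which they close (so a half turn about z gives the same grasp; the last joint's range is limited). The gripper opens to 85 mm and grips with 20 to 120 N. Pads are 22 mm wide; open, the fingers measure 114 mm over their backs; the gripper's body (76 mm by 85 mm) begins 54 mm behind the grasp point. The pads swing forward as they close: fully open they stand 13 mm farther back than shut.
Start: joints at [-0.037, 0.264, 1.604, -0, 1.274, -0.037], TCP at [0.675, -0, 0.253] pointing down, gripper open.
Joint ranges: [-2.63, 2.63], [-0.94, 2.18], [0.31, 2.57], [-1.31, 4.45], [0, 2.66], [-2.55, 2.55]. Speed limits (rad/s): [2.57, 2.57, 3.14, 3.14, 3.14, 3.14].

## Interface

Orientations are given as a rotation vector (axis times angle).
In Python, from station import manip gives the robot as it stands.
- The arm moves only by the shell command python3 -m jog 'ROWS' [FORCE]. ROWS is JSON, a list of rows, each an object with "grip": the closure, from 0 (fully open) to 1 (shut); "translation": the shift along the world's x, y, z in cm, a list of three; "twist": the turn, a rotation vector about the world's x, y, z in degrees, a list of three. In form: [{"grip": grip, "translation": [dx, dy, dz], "twist": [wx, wy, wz]}, ...]. A call has 1 to 12 rows; each row shifts and turns the commanded pose from where the row before left it; what a row does not reach is not made up. A row lasts 1/12 s, in which the tool goes at most 41.7 mm and 7.16 degrees, less where a joint would pass 70% of its speed; a pose out of reach is approached as far as the arm can. A call is refused whole if a number of a shift passes 4.17 or a number of a turn 7.16, either way. A call with a gripper value outside its range is refused whole. The fingers move at their own pace and stop on an object; FORCE is the grip in N (left out, the last holds). Time passes only in rows, so rows that do not move let the fingers close. It gives the time, the measured TCP pose, the force, the opening and the grip force at its end, in the units of the state.
- manip.read_state(): the state, without advancing time (a new reading comes with each control period).
- manip.camera(name): name is "scene" or "side" or "wrist"; returns a dict with "image" (400x640x3 uint8, red, green, blue), "fx", "fy", "cx", "cy" (pixels), "origin" and "attitude" of the camera in the world. Camera axes: x right, y up, looking along -z (the intrinsics and any distortion apply to the point x, -y, -z); pixel columns grow to the right and rows downward; lengths in m; the calibration is good to about 2 mm. A picture is of the moment at which its call begins. There is no depth.
- manip.hand_in(): hands the job in; it is judged then, once.
Trained networks look in the newest picture that a camera, given by its name, has taken for a name from the list of things; names that differ only in an ending like _2 or _b are one class to them, and where a whole thing is asked for, a point or a joint stands for the part that bears it (a point fixed in the world has none). Each returns a list of dicts, best first, with "p" (0 to 1); they miss things now and then, are a little off and sometimes report something else, mostly with a low value. They report only what shows in the picture. A call takes as long as a camera call.
- manip.spot_in(camera, query): "bbox" ([centre column, centre row, width, height] in pixels, round what is visible of it).
The state is a dict: "t": time; "joint_positions": joint angles; "joint_vel": joint speeds; "joint_torque": joint torques, N m; "eef_pos": TCP position; "tcp_rot": TCP orientation; "contact_force": force on the tool from outside, world axes, zero at the start; "moment": the same for the moment, N m; "width": finger opening in m; "grip_force": force on a finger pad.
Only numpy, scipy, OpenCV 4.12 (cv2) and the standard library are available. Lean on these libraries where they do the work, as an engineer would, in place of code of your own. Each camera call takes 0.05 s, during which the arm holds its last target. There are 200 camera calls.

## Working session

There is one attempt and no reset: what is moved stays moved. The work goes in short steps, Python scripts to look and compute and a shell command to move; the robot and the scene stay as the last step left them, time stands still between calls to the robot, and variables do not carry over. Pictures are saved under pics/ and viewed, at most 10 in all, crops included, and the job is handed in when it is done.

```bash
mkdir -p pics; ls; cat > h.py <<'E'
import numpy as np,cv2
from scipy.spatial.transform import Rotation as R
from station import manip
def cam(n,save=None):
    c=manip.camera(n)
    if save: cv2.imwrite('pics/'+save,np.array(c['image'])[:,:,::-1])
    return c
def att(c):
    a=np.array(c['attitude'],float)
    return a if a.shape==(3,3) else (R.from_rotvec(a).as_matrix() if a.size==3 else R.from_quat(a).as_matrix())
def pt(c,u,v,z):
    d=att(c)@np.array([(u-c['cx'])/c['fx'],-(v-c['cy'])/c['fy'],-1.])
    o=np.array(c['origin']); return o+d*(z-o[2])/d[2]
def px(c,p):
    q=att(c).T@(np.array(p)-np.array(c['origin'])); return np.array([c['cx']-c['fx']*q[0]/q[2],c['cy']+c['fy']*q[1]/q[2]])
E
python3 - <<'E'
from h import *
for n in ['scene','side','wrist']:
    c=cam(n,n+'0.png'); print(n,{k:v for k,v in c.items() if k!='image'})
    for q in ['pliers','block','fixed_handle','sleeve','tab','bush_end','done_block','pad_face']:
        try: print(q,[(np.round(d['bbox']).tolist(),round(d['p'],2)) for d in manip.spot_in(n,q)[:3]])
        except Exception as e: print(q,e)
print(manip.read_state())
E
```

```text
pics
scene {'fx': 431.58088533271194, 'fy': 431.58088533271194, 'cx': 320.5801010330335, 'cy': 200.4030281009663, 'origin': array([ 1.07668648, -0.76959263,  0.77682889]), 'attitude': array([0.90332699, 0.25450012, 0.54885466])}
pliers []
block []
fixed_handle []
sleeve [([360.0, 221.0, 49.0, 41.0], 0.68)]
tab [([375.0, 234.0, 12.0, 18.0], 0.47)]
bush_end []
done_block [([277.0, 314.0, 19.0, 23.0], 0.78)]
pad_face [([339.0, 208.0, 89.0, 65.0], 0.65)]
side {'fx': 363.6385884076502, 'fy': 363.6385884076502, 'cx': 322.82175725252904, 'cy': 198.0697066303579, 'origin': array([ 0.31781826, -0.9302446 ,  0.68496711]), 'attitude': array([ 0.99211426, -0.12900136, -0.20177721])}
pliers [([337.0, 199.0, 94.0, 36.0], 0.62)]
block [([341.0, 276.0, 15.0, 20.0], 0.75)]
fixed_handle [([360.0, 183.0, 20.0, 5.0], 0.59)]
sleeve [([358.0, 193.0, 60.0, 10.0], 0.75)]
tab [([380.0, 195.0, 13.0, 9.0], 0.58)]
bush_end []
done_block [([400.0, 273.0, 16.0, 21.0], 0.51), ([358.0, 184.0, 17.0, 4.0], 0.51)]
pad_face [([343.0, 198.0, 90.0, 30.0], 0.88), ([286.0, 341.0, 35.0, 34.0], 0.58)]
wrist {'fx': 353.666286
[... 516 characters left out ...]
{'t': 1.35, 'joint_positions': array([-3.69129546e-02,  2.63908682e-01,  1.60402176e+00, -1.79928175e-05,
        1.27371959e+00, -3.68884951e-02]), 'joint_vel': array([ 0.00118288, -0.00042156,  0.00080106, -0.00100127, -0.00094429,
        0.00139364]), 'joint_torque': array([-1.04621136e-03, -5.15054941e+01, -3.67715979e+01, -3.65433243e-04,
        8.04830397e-04, -2.30397819e-05]), 'eef_pos': array([ 6.74977692e-01, -1.53771815e-05,  2.53262092e-01]), 'tcp_rot': array([-2.22144134e+00, -2.22139870e+00,  8.11393732e-05]), 'contact_force': array([-0.8221529, -0.3501055,  0.4096323]), 'moment': array([-0.04444061,  0.00783486, -0.01519486]), 'grip_force': 0.0, 'width': 0.08551193010077109}
```

```bash
python3 - <<'E'
import cv2,numpy as np
a=cv2.imread('pics/scene0.png');b=cv2.imread('pics/side0.png')
f=lambda i:cv2.resize(i,(480,300))
cv2.imwrite('pics/both.png',np.vstack([cv2.resize(a[110:370,150:550],(780,300*780//600))[:300] if 0 else cv2.resize(a[150:350,150:550],(600,300)),cv2.resize(b[150:350,200:600],(600,300))]))
E
```

```text
(no output)
```

View pics/both.png

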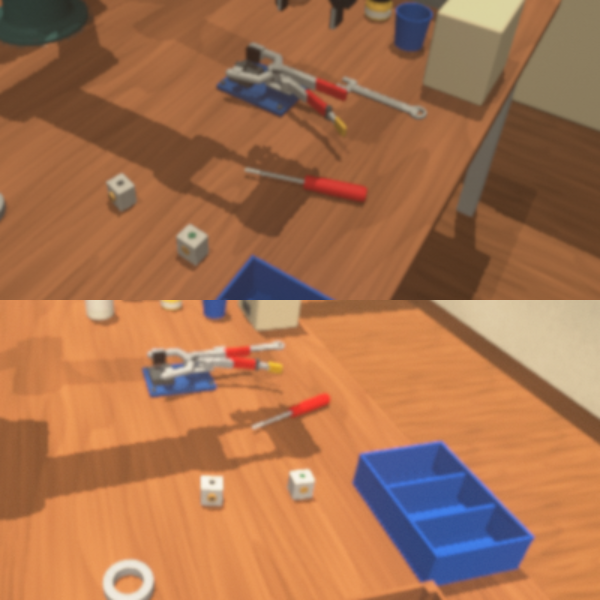

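View pics/wrist0.png

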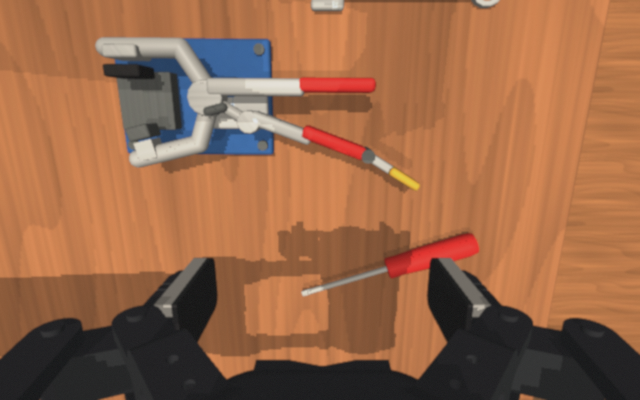

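```bash
cat >> h.py <<'E'
def red(img,roi):
    h=cv2.cvtColor(np.array(img),cv2.COLOR_RGB2HSV)
    m=(((h[...,0]<6)|(h[...,0]>173))&(h[...,1]>190)&(h[...,2]>90)).astype(np.uint8)
    k=np.zeros_like(m);x0,y0,x1,y1=roi;k[y0:y1,x0:x1]=m[y0:y1,x0:x1];return k
E
python3 - <<'E'
from h import *
c=cam('wrist')
# fixed handle red
for roi in [(290,70,390,102),(295,118,375,165)]:
    m=red(c['image'],roi); ys,xs=np.nonzero(m); print(len(xs),xs.min(),xs.max(),ys.min(),ys.max(),cv2.minAreaRect(np.c_[xs,ys].astype(np.int32)))
for n,u,v,z in [('fh c',338,85,.064),('fhL',301,85,.064),('fhR',376,85,.064),('rest TL',118,80,.03),('restTR',176,72,.03),('restBR',181,129,.03),('pivot',205,97,.064),('tab',405,179,.063),('padL',104,68,.067),('padR',153,68,.067)]:
    print(n,np.round(pt(c,u,v,z),4))
s=cam('side')
print('block',pt(s,341,276,.02)); 
s2=cam('scene'); print(pt(s2,230,272,.02),pt(s2,277,314,.02))
print(manip.read_state()['t'])
w=np.array(c['image'])[20:180,80:440,::-1]; 
i=np.array(s['image'])[255:300,310:430,::-1]
cv2.imwrite('pics/z1.png',np.vstack([cv2.resize(w,(720,320),interpolation=cv2.INTER_CUBIC),cv2.resize(i,(720,270),interpolation=cv2.INTER_CUBIC)]))
E
```

```text
670 301 374 78 91 ((337.5, 84.5), (13.0, 73.0), 90.0)
650 304 364 126 158 ((332.8273010253906, 142.04898071289062), (63.18031692504883, 13.13863468170166), 21.037511825561523)
fh c [0.6898 0.0839 0.064 ]
fhL [0.659  0.0839 0.064 ]
fhR [0.7215 0.084  0.064 ]
rest TL [0.4886 0.0901 0.03  ]
restTR [0.5427 0.097  0.03  ]
restBR [0.542  0.0458 0.03  ]
pivot [0.5782 0.0743 0.064 ]
tab [0.7509 0.004  0.063 ]
padL [0.4987 0.0969 0.067 ]
padR [0.5387 0.0969 0.067 ]
block [ 0.52498316 -0.29218198  0.02      ]
[ 0.51234125 -0.28238999  0.02      ] [ 0.68058485 -0.31676058  0.02      ]
1.5
```

View pics/z1.png

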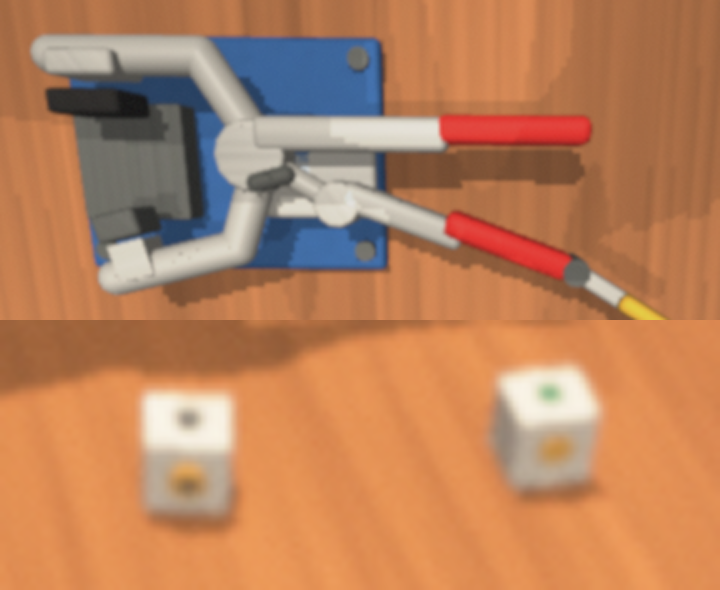

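```bash
python3 -m jog '[{"grip":0,"translation":[-3,2.5,0],"twist":[0,0,0]},{"grip":0,"translation":[-3,2.5,0],"twist":[0,0,0]},{"grip":0,"translation":[-3,2.5,0],"twist":[0,0,0]},{"grip":0,"translation":[-3,2.5,0],"twist":[0,0,0]},{"grip":0,"translation":[-2,1,0],"twist":[0,0,0]},{"grip":0,"translation":[0,0,0],"twist":[0,0,0]},{"grip":0,"translation":[0,0,0],"twist":[0,0,0]}]'
python3 - <<'E'
from h import *
c=cam('wrist','w2.png')
print(c['origin'],c['attitude'])
import pickle; pickle.dump(c,open('w2.pkl','wb'))
E
```

```text
t: 2.08
eef_pos: [0.5343, 0.1107, 0.2537]
tcp_rot: [2.219, 2.223, 0.001]
contact_force: [0.5, -0.4, 0.3]
width: 0.0852
grip_force: 0.0
[0.53543279 0.17770878 0.37460775] [-0.26768582 -0.00148364  0.00223063]
```

```bash
python3 -m jog '[{"grip":0,"translation":[-0.5,-4,0],"twist":[0,0,0]},{"grip":0,"translation":[-0.5,-4,0],"twist":[0,0,0]},{"grip":0,"translation":[0,-4,0],"twist":[0,0,0]},{"grip":0,"translation":[0,-4,0],"twist":[0,0,0]},{"grip":0,"translation":[0,-4,0],"twist":[0,0,0]},{"grip":0,"translation":[0,-4,0],"twist":[0,0,0]},{"grip":0,"translation":[0,-4,0],"twist":[0,0,0]},{"grip":0,"translation":[0,-4,0],"twist":[0,0,0]},{"grip":0,"translation":[0,-4,0],"twist":[0,0,0]},{"grip":0,"translation":[0,0,0],"twist":[0,0,0]},{"grip":0,"translation":[0,0,0],"twist":[0,0,0]}]'
python3 - <<'E'
from h import *
c=cam('wrist','w3.png')
import pickle; pickle.dump(c,open('w3.pkl','wb'))
print([(np.round(d['bbox'],1).tolist(),round(d['p'],2)) for d in manip.spot_in('wrist','block')])
a=cv2.imread('pics/w2.png'); b=cv2.imread('pics/w3.png')
cv2.imwrite('pics/w23.png',np.vstack([cv2.resize(a[60:260,160:560],(600,300)),cv2.resize(b[60:260,160:560],(600,300))]))
E
```

```text
t: 3.05
eef_pos: [0.5251, -0.2536, 0.253]
tcp_rot: [-2.227, -2.215, 0.0]
contact_force: [0.2, 1.5, 0.2]
width: 0.0854
grip_force: 0.0
[([320.6, 215.4, 43.8, 41.2], 0.66)]
```

View pics/w23.png

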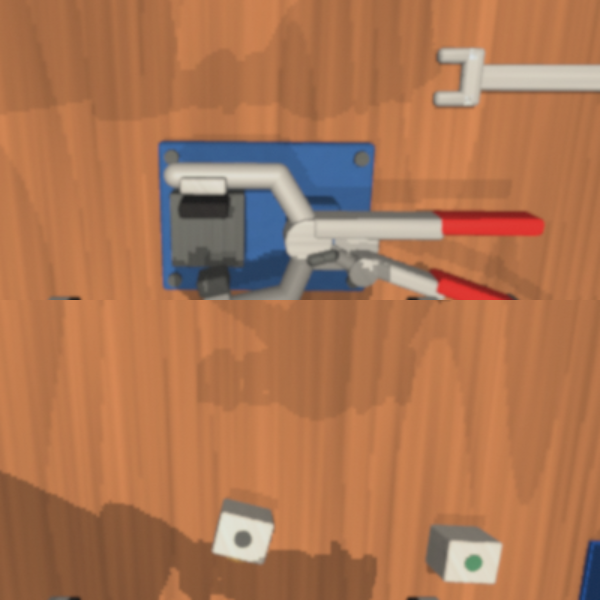

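```bash
python3 - <<'E'
from h import *
import pickle
c=pickle.load(open('w2.pkl','rb')); f=lambda u,v:(160+u/1.5,60+v/1.5)
for n,u,v,z in [('restL',171,230,.03),('restR',244,230,.03),('padL',180,211,.067),('padR',229,211,.067),('padfrontmid',204,217,.067),('nose',213,268,.064),('restbot',205,268,.03),('pivot',305,240,.064)]:
    print(n,np.round(pt(c,*f(u,v),z),4))
m=red(c['image'],(440,190,540,222)); r=cv2.minAreaRect(np.argwhere(m)[:,::-1].astype(np.int32)); print(r,pt(c,*r[0],.064))
ys,xs=np.nonzero(m); 
for s in [(xs<470),(xs>500)]: print(xs[s].mean(),ys[s].mean(),pt(c,xs[s].mean(),ys[s].mean(),.06))
c=pickle.load(open('w3.pkl','rb')); im=np.array(c['image']); h=cv2.cvtColor(im,cv2.COLOR_RGB2HSV)
m=((h[...,1]<60)&(h[...,2]>165)).astype(np.uint8); k=np.zeros_like(m);k[190:245,290:350]=m[190:245,290:350]
k=cv2.morphologyEx(k,cv2.MORPH_CLOSE,np.ones((9,9)))
cs=max(cv2.findContours(k,0,2)[0],key=cv2.contourArea); r=cv2.minAreaRect(cs); b=cv2.boxPoints(r)
P=np.array([pt(c,*q,.04) for q in b]); print(r,P.round(4),P.mean(0)); 
print([np.linalg.norm(P[i]-P[i-1]).round(4) for i in range(4)], np.degrees(np.arctan2(P[2,1]-P[1,1],P[2,0]-P[1,0])))
print('dot',pt(c,*f(243,239),.04)); print(im[200:240:4,322].tolist())
E
```

```text
restL [0.4873 0.0722 0.03  ]
restR [0.5369 0.0723 0.03  ]
padL [0.4983 0.0954 0.067 ]
padR [0.5277 0.0955 0.067 ]
padfrontmid [0.5126 0.0917 0.067 ]
nose [0.5175 0.0578 0.064 ]
restbot [0.51   0.0447 0.03  ]
pivot [0.5743 0.0763 0.064 ]
((486.4776916503906, 208.79273986816406), (69.21385955810547, 14.394414901733398), 0.9877604842185974) [0.68667926 0.08732618 0.064     ]
462.23762376237624 208.25742574257427 [0.66608751 0.0866325  0.06      ]
510.14336917562724 209.5663082437276 [0.71068897 0.08546015 0.06      ]
((321.4117736816406, 218.35296630859375), (35.89527130126953, 28.61920166015625), 14.03624439239502) [[ 0.5049 -0.3038  0.04  ]
 [ 0.5123 -0.2751  0.04  ]
 [ 0.5464 -0.2842  0.04  ]
 [ 0.5397 -0.3132  0.04  ]] [ 0.52584009 -0.29407358  0.04      ]
[np.float64(0.0361), np.float64(0.0296), np.float64(0.0353), np.float64(0.0298)] -14.826353150928526
dot [ 0.5263973 -0.2949236  0.04     ]
[[121, 116, 106], [175, 166, 152], [226, 226, 213], [220, 219, 202], [110, 109, 101], [110, 108, 101], [143, 141, 130], [225, 223, 208], [215, 209, 189], [139, 91, 58]]
```

```bash
python3 -m jog '[{"grip":0,"translation":[0.1,-2,-3],"twist":[0,0,-7]},{"grip":0,"translation":[0,-2.1,-3],"twist":[0,0,-7]},{"grip":0,"translation":[0,0,-4],"twist":[0,0,-0.5]},{"grip":0,"translation":[0,0,-4],"twist":[0,0,0]},{"grip":0,"translation":[0,0,-4],"twist":[0,0,0]},{"grip":0,"translation":[0,0,-2.3],"twist":[0,0,0]},{"grip":0,"translation":[0,0,-2],"twist":[0,0,0]},{"grip":0,"translation":[0,0,0],"twist":[0,0,0]},{"grip":0,"translation":[0,0,0],"twist":[0,0,0]},{"grip":0,"translation":[0,0,0],"twist":[0,0,0]}]' 30
python3 -m jog '[{"grip":1,"translation":[0,0,0],"twist":[0,0,0]},{"grip":1,"translation":[0,0,0],"twist":[0,0,0]},{"grip":1,"translation":[0,0,0],"twist":[0,0,0]},{"grip":1,"translation":[0,0,0],"twist":[0,0,0]},{"grip":1,"translation":[0,0,0],"twist":[0,0,0]},{"grip":1,"translation":[0,0,0],"twist":[0,0,0]},{"grip":1,"translation":[0,0,0],"twist":[0,0,0]},{"grip":1,"translation":[0,0,0],"twist":[0,0,0]},{"grip":1,"translation":[0,0,0],"twist":[0,0,0]},{"grip":1,"translation":[0,0,0],"twist":[0,0,0]}]' 30
```

```text
t: 3.98
eef_pos: [0.5274, -0.2907, 0.0317]
tcp_rot: [2.481, 1.924, 0.001]
contact_force: [0.5, -0.4, 0.6]
width: 0.0853
grip_force: 0.0
t: 4.82
eef_pos: [0.5267, -0.2914, 0.0315]
tcp_rot: [2.483, 1.922, 0.001]
contact_force: [-0.0, 0.0, 6.7]
width: 0.0354
grip_force: 31.2
```

```bash
python3 -m jog '[{"grip":1,"translation":[0,0,2],"twist":[0,0,0]},{"grip":1,"translation":[0,0.5,4],"twist":[0,0,0]},{"grip":1,"translation":[0,1,4],"twist":[0,0,5]},{"grip":1,"translation":[0,4,0],"twist":[0,0,5]},{"grip":1,"translation":[0,4,0],"twist":[0,0,4]},{"grip":1,"translation":[0,4,0],"twist":[0,0,0]},{"grip":1,"translation":[-0.5,4,0],"twist":[0,0,0]},{"grip":1,"translation":[-0.5,4,0],"twist":[0,0,0]},{"grip":1,"translation":[-0.5,4,0],"twist":[0,0,0]},{"grip":1,"translation":[0,4,0],"twist":[0,0,0]},{"grip":1,"translation":[0,4,0],"twist":[0,0,0]},{"grip":1,"translation":[0,3.2,0],"twist":[0,0,0]}]'
python3 -m jog '[{"grip":1,"translation":[0,0,0],"twist":[0,0,0]},{"grip":1,"translation":[0,0,0],"twist":[0,0,0]},{"grip":1,"translation":[0,0,0],"twist":[0,0,0]}]'
python3 - <<'E'
from h import *
c=cam('wrist','w4.png'); s=cam('side','s4.png')
import pickle; pickle.dump((c,s),open('w4.pkl','wb')); print(manip.read_state()['eef_pos'])
a=cv2.imread('pics/w4.png'); b=cv2.imread('pics/s4.png')
cv2.imwrite('pics/v4.png',np.vstack([cv2.resize(a[0:340,100:540],(780,603))[:, :]])[:600])
cv2.imwrite('pics/v4s.png',cv2.resize(b[120:240,250:410],(640,480)))
E
```

```text
t: 5.82
eef_pos: [0.51, 0.0785, 0.13]
tcp_rot: [-2.23, -2.212, -0.0]
contact_force: [0.8, -0.4, -2.1]
width: 0.0353
grip_force: 30.5
t: 6.07
eef_pos: [0.5106, 0.0757, 0.1299]
tcp_rot: [-2.23, -2.213, 0.002]
contact_force: [0.7, 0.4, -1.6]
width: 0.0355
grip_force: 30.5
[0.51079733 0.07481817 0.12997759]
```

View pics/v4.png

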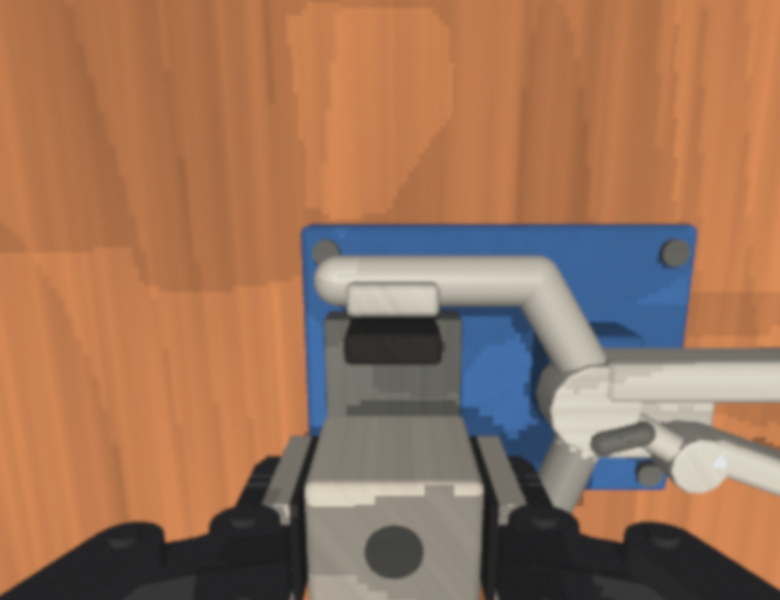

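```bash
python3 - <<'E'
from h import *
import pickle
c,s=pickle.load(open('w4.pkl','rb')); g=lambda u,v:(100+u*440/780,v*340/603)
for n,u,v,z in [('padfront',393,363,.067),('padL',345,363,.067),('padR',442,363,.067),('padback',393,319,.067),('pivot',598,408,.064),('restL',327,380,.03),('restR',460,380,.03),('dot',394,552,.1385),('bL',307,488,.1385),('bR',481,488,.1385)]:
    print(n,np.round(pt(c,*g(u,v),z),4))
print(c['origin'],manip.read_state()['eef_pos'])
E
```

```text
padfront [0.512  0.0914 0.067 ]
padL [0.4974 0.0915 0.067 ]
padR [0.5269 0.0913 0.067 ]
padback [0.5121 0.105  0.067 ]
pivot [0.5765 0.0754 0.064 ]
restL [0.4875 0.0747 0.03  ]
restR [0.5365 0.0744 0.03  ]
dot [0.5121 0.0716 0.1385]
bL [0.4951 0.086  0.1385]
bR [0.5293 0.0858 0.1385]
[0.51257835 0.14283866 0.25073805] [0.51079733 0.07481817 0.12997759]
```

View pics/v4s.png

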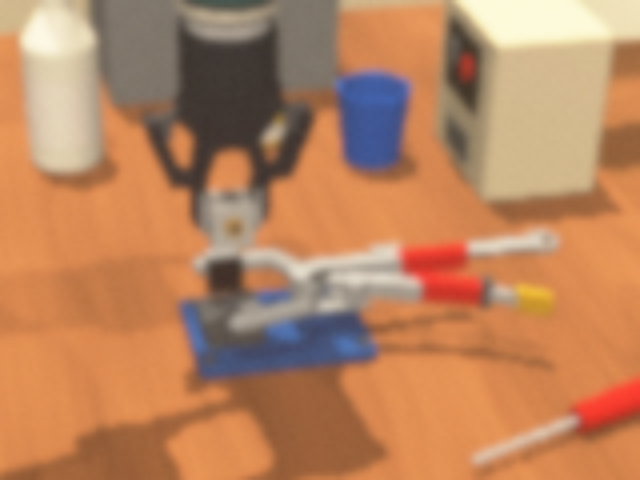

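```bash
python3 -m jog '[{"grip":1,"translation":[0,0.25,0],"twist":[0,0,0]},{"grip":1,"translation":[0,0,-1],"twist":[0,0,0]},{"grip":1,"translation":[0,0,-1],"twist":[0,0,0]},{"grip":1,"translation":[0,0,0],"twist":[0,0,0]},{"grip":1,"translation":[0,0,0],"twist":[0,0,0]}]'
python3 -m jog '[{"grip":1,"translation":[0,0,-1],"twist":[0,0,0]},{"grip":1,"translation":[0,0,-1],"twist":[0,0,0]},{"grip":1,"translation":[0,0,-1],"twist":[0,0,0]},{"grip":1,"translation":[0,0,0],"twist":[0,0,0]},{"grip":1,"translation":[0,0,0],"twist":[0,0,0]}]'
```

```text
t: 6.58
eef_pos: [0.5097, 0.078, 0.1086]
tcp_rot: [-2.23, -2.21, 0.004]
contact_force: [-0.4, -0.1, -1.1]
width: 0.0354
grip_force: 30.5
t: 7.0
eef_pos: [0.5098, 0.0784, 0.0789]
tcp_rot: [-2.23, -2.211, 0.003]
contact_force: [-0.5, 0.6, -1.7]
width: 0.0354
grip_force: 30.5
```

```bash
python3 -m jog '[{"grip":1,"translation":[0.1,0,-0.8],"twist":[0,0,0]},{"grip":1,"translation":[0,0,-0.6],"twist":[0,0,0]},{"grip":1,"translation":[0,0,-0.2],"twist":[0,0,0]},{"grip":1,"translation":[0,0,0],"twist":[0,0,0]},{"grip":1,"translation":[0,0,0],"twist":[0,0,0]}]'
python3 -m jog '[{"grip":1,"translation":[0,0,-0.1],"twist":[0,0,0]},{"grip":1,"translation":[0,0,0],"twist":[0,0,0]}]'
```

```text
t: 7.42
eef_pos: [0.5119, 0.0785, 0.0641]
tcp_rot: [-2.231, -2.212, 0.0]
contact_force: [0.0, -0.0, -1.5]
width: 0.0357
grip_force: 30.5
t: 7.58
eef_pos: [0.5122, 0.0785, 0.0635]
tcp_rot: [2.231, 2.211, 0.001]
contact_force: [-0.2, -0.4, -0.4]
width: 0.0354
grip_force: 30.5
```

```bash
python3 -m jog '[{"grip":1,"translation":[0,0,-0.1],"twist":[0,0,0]},{"grip":1,"translation":[0,0,0],"twist":[0,0,0]},{"grip":1,"translation":[0,0,0],"twist":[0,0,0]}]'
python3 -m jog '[{"grip":1,"translation":[0,0.1,0],"twist":[0,0,0]},{"grip":1,"translation":[0,0,0],"twist":[0,0,0]},{"grip":1,"translation":[0,0,0],"twist":[0,0,0]}]'
```

```text
t: 7.83
eef_pos: [0.512, 0.0785, 0.0624]
tcp_rot: [2.231, 2.212, 0.0]
contact_force: [0.1, 0.2, -0.9]
width: 0.0354
grip_force: 30.5
t: 8.08
eef_pos: [0.512, 0.0792, 0.0623]
tcp_rot: [2.231, 2.212, -0.001]
contact_force: [-0.5, -2.7, -0.9]
width: 0.036
grip_force: 30.5
```

```bash
python3 -m jog '[{"grip":1,"translation":[0,0,-0.1],"twist":[0,0,0]},{"grip":1,"translation":[0,0,0],"twist":[0,0,0]},{"grip":1,"translation":[0,0,0],"twist":[0,0,0]}]'
python3 -m jog '[{"grip":1,"translation":[0,0.1,-0.1],"twist":[0,0,0]},{"grip":1,"translation":[0,0,0],"twist":[0,0,0]},{"grip":1,"translation":[0,0,0],"twist":[0,0,0]}]'
```

```text
t: 8.33
eef_pos: [0.5122, 0.0793, 0.0615]
tcp_rot: [2.231, 2.211, -0.0]
contact_force: [-0.3, -3.5, 0.9]
width: 0.0355
grip_force: 30.8
t: 8.58
eef_pos: [0.5123, 0.0793, 0.0615]
tcp_rot: [2.229, 2.212, -0.002]
contact_force: [-3.8, -7.6, 9.1]
width: 0.0357
grip_force: 31.8
```

```bash
python3 -m jog '[{"grip":0.46,"translation":[0,0,0],"twist":[0,0,0]},{"grip":0.46,"translation":[0,0,0],"twist":[0,0,0]},{"grip":0.46,"translation":[0,0,0],"twist":[0,0,0]},{"grip":0.46,"translation":[0,0,0],"twist":[0,0,0]},{"grip":0.46,"translation":[0,0,0],"twist":[0,0,0]},{"grip":0.46,"translation":[0,0,0],"twist":[0,0,0]}]'
python3 - <<'E'
from h import *
import pickle
c=cam('wrist','w5.png'); pickle.dump(c,open('w5.pkl','wb'))
a=cv2.imread('pics/w5.png'); cv2.imwrite('pics/v5.png',a[100:400,150:550])
E
```

```text
t: 9.08
eef_pos: [0.5119, 0.0807, 0.0601]
tcp_rot: [-2.231, -2.212, 0.0]
contact_force: [-0.8, -0.6, -0.0]
width: 0.0462
grip_force: 0.0
```

View pics/v5.png

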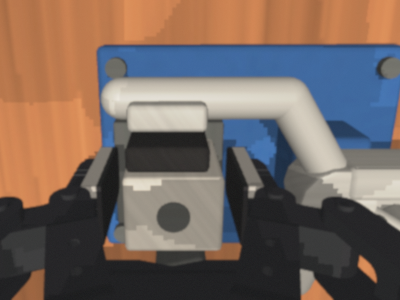

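```bash
python3 -m jog '[{"grip":0.46,"translation":[0,0,2],"twist":[0,0,0]},{"grip":0.46,"translation":[0,0,4],"twist":[0,0,0]},{"grip":0.46,"translation":[0,0,4],"twist":[0,0,0]},{"grip":0,"translation":[2,0,0],"twist":[0,0,7]},{"grip":0,"translation":[2,0,0],"twist":[0,0,7]},{"grip":0,"translation":[2,0,0],"twist":[0,0,7]},{"grip":0,"translation":[2,-0.4,0],"twist":[0,0,7]},{"grip":0,"translation":[2,-0.4,0],"twist":[0,0,7]},{"grip":0,"translation":[2,-0.4,0],"twist":[0,0,7]},{"grip":0,"translation":[2,-0.4,0],"twist":[0,0,7]},{"grip":0,"translation":[2,-0.4,0],"twist":[0,0,7]},{"grip":0,"translation":[1.7,0,0],"twist":[0,0,7]}]'
python3 -m jog '[{"grip":0,"translation":[0,0,0],"twist":[0,0,7]},{"grip":0,"translation":[0,0,0],"twist":[0,0,7]},{"grip":0,"translation":[0,0,0],"twist":[0,0,7]},{"grip":0,"translation":[0,0,0],"twist":[0,0,6]},{"grip":0,"translation":[0,0,0],"twist":[0,0,0]},{"grip":0,"translation":[0,0,0],"twist":[0,0,0]}]'
python3 - <<'E'
from h import *
import pickle
c=cam('wrist','w6.png'); s=cam('side'); pickle.dump((c,s),open('w6.pkl','wb'))
st=manip.read_state(); print(st['eef_pos'],R.from_rotvec(st['tcp_rot']).as_matrix().round(3),st['t'])
E
```

```text
t: 10.13
eef_pos: [0.6902, 0.0598, 0.1599]
tcp_rot: [-0.738, -3.054, 0.0]
contact_force: [-0.9, 0.1, -0.4]
width: 0.0852
grip_force: 0.0
t: 10.63
eef_pos: [0.6889, 0.0606, 0.16]
tcp_rot: [-0.018, -3.141, -0.0]
contact_force: [-1.0, 0.1, -0.2]
width: 0.0855
grip_force: 0.0
[0.68890179 0.06058592 0.16011931] [[-1.     0.011 -0.   ]
 [ 0.011  1.     0.   ]
 [ 0.     0.    -1.   ]] 10.7333
```

View pics/w6.png

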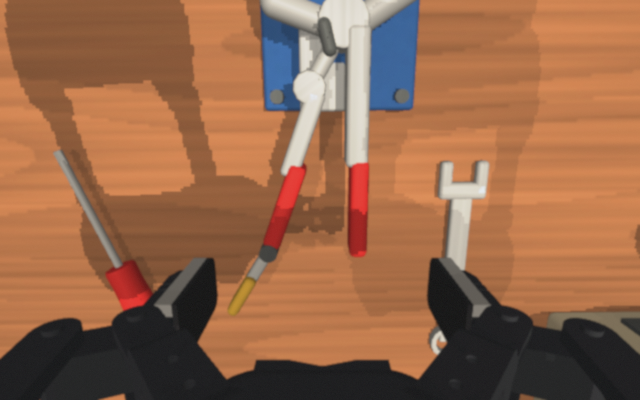

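```bash
python3 - <<'E'
from h import *
import pickle
c,s=pickle.load(open('w6.pkl','rb'))
for n,u,v,z in [('fh top',358,165,.064),('fh end',358,254,.064),('sl a',296,168,.064),('sl b',269,248,.064),('tab',240,296,.063),('span',459,215,.008),('spanR',440,340,.01),('drv',130,285,.02),('fingR',440,265,.14)]: print(n,np.round(pt(c,u,v,z),4))
E
```

```text
fh top [0.6587 0.0834 0.064 ]
fh end [0.7181 0.0843 0.064 ]
sl a [0.6601 0.045  0.064 ]
sl b [0.7131 0.0256 0.064 ]
tab [0.7488 0.0037 0.063 ]
span [0.7095 0.1714 0.008 ]
spanR [0.8251 0.1643 0.01  ]
drv [ 0.7625 -0.0967  0.02  ]
fingR [0.6904 0.1119 0.14  ]
```

```bash
python3 -m jog '[{"grip":0,"translation":[0,-0.35,-1],"twist":[0,0,0]},{"grip":0,"translation":[0,0,-3],"twist":[0,0,0]},{"grip":0,"translation":[0,0,-3],"twist":[0,0,0]},{"grip":0,"translation":[0,0,-2.2],"twist":[0,0,0]},{"grip":0,"translation":[0,0,-2],"twist":[0,0,0]},{"grip":0,"translation":[0,0,0],"twist":[0,0,0]},{"grip":0,"translation":[0,0,0],"twist":[0,0,0]}]' 30
```

```text
t: 11.32
eef_pos: [0.6872, 0.0567, 0.046]
tcp_rot: [-0.015, -3.137, 0.0]
contact_force: [0.0, -0.4, 1.3]
width: 0.0854
grip_force: 0.0
```

```bash
python3 -m jog '[{"grip":0.18,"translation":[0,0,0],"twist":[0,0,0]},{"grip":0.18,"translation":[0,0,0],"twist":[0,0,0]},{"grip":0.18,"translation":[0,0,0],"twist":[0,0,0]},{"grip":0.24,"translation":[0,0.25,0],"twist":[0,0,0]},{"grip":0.3,"translation":[0,0.25,0],"twist":[0,0,0]},{"grip":0.3,"translation":[0,0,0],"twist":[0,0,0]},{"grip":0.3,"translation":[0,0,0],"twist":[0,0,0]}]' 30
python3 -m jog '[{"grip":0.36,"translation":[0,0.25,0],"twist":[0,0,0]},{"grip":0.42,"translation":[0,0.25,0],"twist":[0,0,0]},{"grip":0.42,"translation":[0,0,0],"twist":[0,0,0]},{"grip":0.42,"translation":[0,0,0],"twist":[0,0,0]}]' 30
```

```text
t: 11.9
eef_pos: [0.6896, 0.0617, 0.0492]
tcp_rot: [0.013, 3.14, -0.001]
contact_force: [0.3, -3.8, 1.3]
width: 0.0597
grip_force: 1.5
t: 12.23
eef_pos: [0.6897, 0.0663, 0.049]
tcp_rot: [0.013, 3.14, -0.002]
contact_force: [1.1, -5.2, 3.1]
width: 0.0498
grip_force: 2.5
```

```bash
python3 -m jog '[{"grip":0.47,"translation":[0,0.2,0],"twist":[0,0,0]},{"grip":0.51,"translation":[0,0.2,0],"twist":[0,0,0]},{"grip":0.51,"translation":[0,0,0],"twist":[0,0,0]},{"grip":0.51,"translation":[0,0,0],"twist":[0,0,0]}]' 30
```

```text
t: 12.57
eef_pos: [0.6888, 0.0712, 0.048]
tcp_rot: [-0.014, -3.141, -0.0]
contact_force: [0.6, -2.5, 1.3]
width: 0.0421
grip_force: 1.1
```

```bash
python3 -m jog '[{"grip":0.56,"translation":[0,0.2,0],"twist":[0,0,0]},{"grip":0.6,"translation":[0,0.1,0],"twist":[0,0,0]},{"grip":0.6,"translation":[0,0,0],"twist":[0,0,0]},{"grip":0.6,"translation":[0,0,0],"twist":[0,0,0]}]' 30
```

```text
t: 12.9
eef_pos: [0.6885, 0.0734, 0.0479]
tcp_rot: [-0.013, -3.14, 0.002]
contact_force: [0.5, -6.0, 0.9]
width: 0.0342
grip_force: 2.7
```

```bash
python3 -m jog '[{"grip":0.66,"translation":[0,0,0],"twist":[0,0,0]},{"grip":0.66,"translation":[0,0,0],"twist":[0,0,0]},{"grip":0.66,"translation":[0,0,0],"twist":[0,0,0]},{"grip":0.66,"translation":[0,0,0],"twist":[0,0,0]}]' 30
```

```text
t: 13.23
eef_pos: [0.6885, 0.0733, 0.048]
tcp_rot: [-0.013, -3.14, 0.002]
contact_force: [-0.3, -5.5, 2.7]
width: 0.0333
grip_force: 31.1
```

```bash
python3 -m jog '[{"grip":0.66,"translation":[0,0,0],"twist":[0,0,0]},{"grip":0.45,"translation":[0,0,0],"twist":[0,0,0]},{"grip":0.4,"translation":[0,0,0],"twist":[0,0,0]},{"grip":0.4,"translation":[0,0,0],"twist":[0,0,0]},{"grip":0.4,"translation":[0,0,0],"twist":[0,0,0]},{"grip":0.4,"translation":[0,0,0],"twist":[0,0,0]},{"grip":0.4,"translation":[0,0,0],"twist":[0,0,0]},{"grip":0.4,"translation":[0,0,4],"twist":[0,0,0]},{"grip":0.4,"translation":[0,0,4],"twist":[0,0,0]},{"grip":0.4,"translation":[0,0,3],"twist":[0,0,0]},{"grip":0.4,"translation":[0,0,0],"twist":[0,0,0]},{"grip":0.4,"translation":[0,0,0],"twist":[0,0,0]}]' 30
python3 - <<'E'
from h import *
import pickle
c=cam('wrist','w7.png'); pickle.dump(c,open('w7.pkl','wb'))
E
```

```text
t: 14.23
eef_pos: [0.6913, 0.0743, 0.1623]
tcp_rot: [0.014, 3.135, 0.001]
contact_force: [-0.4, 1.0, 0.0]
width: 0.0513
grip_force: 0.0
```

View pics/w7.png

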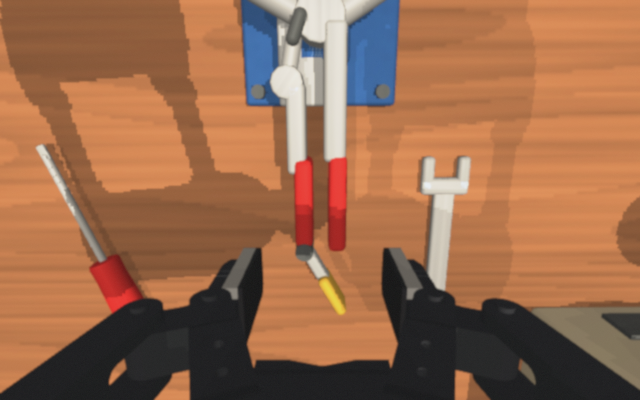

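```bash
python3 - <<'E'
from h import *
import pickle
c=pickle.load(open('w7.pkl','rb'))
for n,u,v,z in [('tabA',321,280,.063),('tabB',344,311,.063),('fh end',337,250,.064),('tabR',340,297,.063),('span',437,260,.008)]: print(n,np.round(pt(c,u,v,z),4))
E
```

```text
tabA [0.7419 0.0735 0.063 ]
tabB [0.7663 0.0896 0.063 ]
fh end [0.7193 0.0844 0.064 ]
tabR [0.7552 0.0867 0.063 ]
span [0.7534 0.1715 0.008 ]
```

```bash
python3 -m jog '[{"grip":1,"translation":[2.2,1.6,0],"twist":[0,0,0]},{"grip":1,"translation":[2.2,1.6,0],"twist":[0,0,0]},{"grip":1,"translation":[2.2,1.6,0],"twist":[0,0,0]},{"grip":1,"translation":[0,0,0],"twist":[0,0,0]},{"grip":1,"translation":[0,0,0],"twist":[0,0,0]},{"grip":1,"translation":[0,0,0],"twist":[0,0,0]},{"grip":1,"translation":[0,0,-3],"twist":[0,0,0]},{"grip":1,"translation":[0,0,-3],"twist":[0,0,0]},{"grip":1,"translation":[0,0,-3],"twist":[0,0,0]},{"grip":1,"translation":[0,0,-1.7],"twist":[0,0,0]},{"grip":1,"translation":[0,0,0],"twist":[0,0,0]},{"grip":1,"translation":[0,0,0],"twist":[0,0,0]}]' 20
```

```text
t: 15.28
eef_pos: [0.7526, 0.121, 0.0491]
tcp_rot: [-0.015, -3.137, 0.001]
contact_force: [-0.4, 0.1, 0.6]
width: 0.0002
grip_force: 0.0
```

```bash
python3 -m jog '[{"grip":1,"translation":[0,-0.4,0],"twist":[0,0,0]},{"grip":1,"translation":[0,-0.4,0],"twist":[0,0,0]},{"grip":1,"translation":[0,-0.3,0],"twist":[0,0,0]},{"grip":1,"translation":[0,-0.2,0],"twist":[0,0,0]},{"grip":1,"translation":[0,0,0],"twist":[0,0,0]}]'
```

```text
t: 15.7
eef_pos: [0.7558, 0.1083, 0.0528]
tcp_rot: [0.015, 3.14, 0.0]
contact_force: [0.3, 0.0, 0.8]
width: 0.0002
grip_force: 0.0
```

Continue gently in small steps.

```bash
for i in 1; do python3 -m jog '[{"grip":1,"translation":[0,-0.2,0],"twist":[0,0,0]},{"grip":1,"translation":[0,-0.2,0],"twist":[0,0,0]},{"grip":1,"translation":[0,0,0],"twist":[0,0,0]}]'; done
python3 -m jog '[{"grip":1,"translation":[0,-0.2,0],"twist":[0,0,0]},{"grip":1,"translation":[0,-0.2,0],"twist":[0,0,0]},{"grip":1,"translation":[0,0,0],"twist":[0,0,0]}]'
```

```text
t: 15.95
eef_pos: [0.755, 0.1046, 0.0513]
tcp_rot: [-0.014, -3.142, 0.0]
contact_force: [-0.3, 0.2, -0.1]
width: 0.0001
grip_force: 0.0
t: 16.2
eef_pos: [0.7549, 0.1007, 0.0511]
tcp_rot: [-0.014, -3.141, 0.0]
contact_force: [0.6, 1.0, -0.5]
width: 0.0001
grip_force: 0.1
```

```bash
python3 -m jog '[{"grip":1,"translation":[0,-0.2,0],"twist":[0,0,0]},{"grip":1,"translation":[0,-0.2,0],"twist":[0,0,0]},{"grip":1,"translation":[0,0,0],"twist":[0,0,0]}]'
python3 -m jog '[{"grip":1,"translation":[0,-0.2,0],"twist":[0,0,0]},{"grip":1,"translation":[0,-0.2,0],"twist":[0,0,0]},{"grip":1,"translation":[0,0,0],"twist":[0,0,0]}]'
```

```text
t: 16.45
eef_pos: [0.755, 0.0965, 0.0512]
tcp_rot: [-0.014, -3.141, 0.0]
contact_force: [0.5, -0.7, 0.6]
width: -0.0001
grip_force: 0.0
t: 16.7
eef_pos: [0.755, 0.0925, 0.0513]
tcp_rot: [0.014, 3.142, -0.0]
contact_force: [-0.9, 0.1, -0.4]
width: -0.0003
grip_force: 0.0
```

```bash
python3 - <<'E'
from h import *
c=cam('wrist','w8.png'); 
h=cv2.cvtColor(np.array(c['image']),cv2.COLOR_RGB2HSV)
m=red(c['image'],(0,0,640,400)); n,l,st,ce=cv2.connectedComponentsWithStats(m)
for i in range(1,n):
    if st[i,4]>80: print(st[i],ce[i],pt(c,*ce[i],.064).round(4))
y=((h[...,0]>20)&(h[...,0]<32)&(h[...,1]>170)&(h[...,2]>110)).astype(np.uint8); n,l,st,ce=cv2.connectedComponentsWithStats(y)
for i in range(1,n):
    if st[i,4]>30: print('yel',st[i],ce[i],pt(c,*ce[i],.063).round(4))
E
```

```text
[ 182    0   52  197 6618] [208.60486552 101.29449985] [0.6877 0.0598 0.064 ]
[ 271    0   43  207 4607] [292.44106794 108.15650098] [0.6899 0.0844 0.064 ]
[   0  337   37   63 1247] [ 12.06335204 372.67040898] [ 0.7823 -0.0208  0.064 ]
```

```bash
python3 -m jog '[{"grip":1,"translation":[0,-0.2,0],"twist":[0,0,0]},{"grip":1,"translation":[0,-0.2,0],"twist":[0,0,0]},{"grip":1,"translation":[0,0,0],"twist":[0,0,0]}]'
python3 -m jog '[{"grip":1,"translation":[0,-0.2,0],"twist":[0,0,0]},{"grip":1,"translation":[0,-0.2,0],"twist":[0,0,0]},{"grip":1,"translation":[0,0,0],"twist":[0,0,0]}]'
python3 - <<'E'
from h import *
c=cam('wrist'); 
m=red(c['image'],(0,0,640,400)); n,l,st,ce=cv2.connectedComponentsWithStats(m)
for i in range(1,n):
    if st[i,4]>80: print(st[i],ce[i],pt(c,*ce[i],.064).round(4))
E
```

```text
t: 17.0
eef_pos: [0.755, 0.0885, 0.0513]
tcp_rot: [-0.014, -3.141, 0.0]
contact_force: [-0.5, -0.2, -0.6]
width: 0.0003
grip_force: 0.0
t: 17.25
eef_pos: [0.755, 0.0845, 0.0513]
tcp_rot: [-0.014, -3.142, 0.0]
contact_force: [-0.4, 0.6, -1.0]
width: 0.0001
grip_force: 0.0
[ 128    0   89  190 7470] [170.66639893  97.96666667] [0.6867 0.0409 0.064 ]
[ 299    0   40  207 4261] [318.31377611 108.73316123] [0.6901 0.0841 0.064 ]
[   0  309   46   91 1990] [ 14.22663317 363.64723618] [ 0.7784 -0.0271  0.064 ]
```

```bash
python3 -m jog '[{"grip":1,"translation":[0,3,0],"twist":[0,0,0]},{"grip":1,"translation":[0,1,3],"twist":[0,0,0]},{"grip":1,"translation":[0,0,4],"twist":[0,0,0]},{"grip":1,"translation":[-3,-2,2],"twist":[0,0,0]},{"grip":1,"translation":[-4,0,1],"twist":[0,0,0]},{"grip":1,"translation":[-4,0,1],"twist":[0,0,0]},{"grip":1,"translation":[-2,-1,1],"twist":[0,0,0]},{"grip":1,"translation":[0,0,0],"twist":[0,0,0]},{"grip":1,"translation":[0,0,0],"twist":[0,0,0]},{"grip":1,"translation":[0,0,0],"twist":[0,0,0]}]'
python3 - <<'E'
from h import *
c=cam('wrist','w9.png'); s=cam('side','s9.png')
m=red(c['image'],(0,0,640,400)); n,l,st,ce=cv2.connectedComponentsWithStats(m)
for i in range(1,n):
    if st[i,4]>80: print(st[i],ce[i],pt(c,*ce[i],.064).round(4))
a=cv2.imread('pics/w9.png');b=cv2.imread('pics/s9.png')
cv2.imwrite('pics/v9.png',np.hstack([cv2.resize(a,(480,300)),cv2.resize(b[160:240,270:350],(300,300))]))
E
```

```text
t: 18.13
eef_pos: [0.6258, 0.0951, 0.1717]
tcp_rot: [0.014, 3.14, 0.0]
contact_force: [-0.1, -0.4, 0.9]
width: -0.0001
grip_force: 0.0
[233 247  29  45 589] [246.21901528 272.0475382 ] [0.6735 0.0413 0.064 ]
[ 87 318  38  36 760] [105.04473684 335.82368421] [ 0.7248 -0.0676  0.064 ]
```

View pics/v9.png

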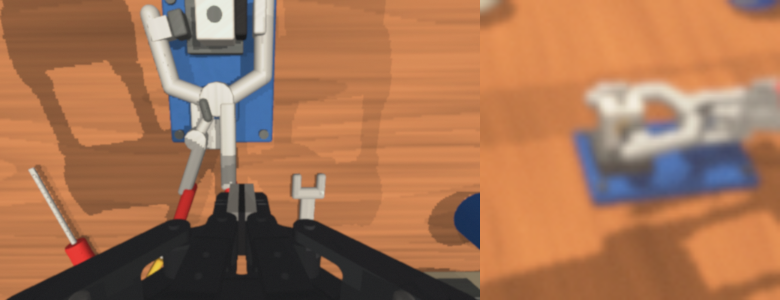

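```bash
python3 -c "
from station import manip
print(manip.hand_in())"
```

```text
the job is handed in; nothing more can be done
None
```

I've handed the job in, but no verdict came back. In the last pictures the pliers have sprung wide open and the block is standing on the rest against the pad. No brass shows, so I take the bush as flush; I saw the pliers lock over the block but didn't measure its depth. Forces on the tool read low whenever I checked, and the hand is clear of everything.

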